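# Hook out the analyser's reference tray

### The arm

A 7-joint arm with a two-finger parallel gripper is mounted at the origin on the work surface. World frame = base frame: x ahead of the robot, y to its left, z up, the work surface at z = 0. Lengths are in m, angles in rad, forces in N, time in s.
With the tool pointing down it reaches from about 0.425 to 1.025 m from the base axis. Payload 9.4 kg.
Tool frame: the origin (TCP) lies midway between the tips of the shut fingers; the grasp point (between the pads) lies 19 mm behind it; x points along the fingers, y is the direction in which the jaws open and shut, and the axes are right-handed (so a half turn about x gives the same grasp; the last joint's range is limited). The gripper opens to 93 mm and grips with 3 to 60 N. Pads are 15 mm wide; open, the fingers measure 128 mm over their backs; the gripper's body (75 mm by 188 mm) begins 65 mm behind the grasp point.
Start: joints at [1.123, 0.599, -0.003, 1.599, 0.002, 0.943, -0.08], TCP at [0.263, -0.676, 0.219] pointing down, gripper open.
Joint ranges: [-2.57, 2.57], [-0.35, 1.97], [-1.29, 1.29], [0.11, 2.56], [-1.05, 4.19], [0.11, 1.86], [-2.63, 2.63]. Speed limits (rad/s): [2.22, 2.22, 3.01, 3.01, 3.14, 3.14, 3.14].

### API

Orientations are given as [roll, pitch, yaw] about the fixed x, y, z axes, in that order (R = Rz(yaw) Ry(pitch) Rx(roll)).
In Python, from cell import read_state, get_image, get_calibration, job_done gives the robot as it stands.
- The arm moves only by the tool jog_arm, never from a script. Its argument "motion" is one flat list of numbers, 5 for each row, row after row: the finger opening in mm, from 0 to 93, then the shift along the tool's x, y, z in mm, then the turn about the tool's x in rad. A call has 1 to 5 rows; each row shifts and turns the commanded pose from where the row before left it, along the tool's axes as they then stand; what a row does not reach is not made up. A row lasts 1/12 s, in which the tool goes at most 41.7 mm and 7.16 degrees, less where a joint would pass 70% of its speed; a pose out of reach is approached as far as the arm can. A call with a gripper value outside its range is refused whole. The fingers move at their own pace and stop on an object; "force" is the grip in N (left out, the last holds). Time passes only in rows, so rows that do not move let the fingers close. It gives the time, the measured TCP pose, the force and the opening at its end, in the units of the state.
- read_state(): the state, without advancing time (a new reading comes with each control period).
- get_image(name): name is "scene" or "top" or "wrist"; returns the picture (420x560x3 uint8, red, green, blue); there is no depth.
- get_calibration(name): a dict with "fovy" (degrees; the focal length in pixels is half the picture's height over the tangent of half this angle, whatever the lens; pixels are square), "cx", "cy" (the principal point, pixels), "T" (4x4, takes a point from camera to world coordinates). Camera axes: x right, y up, looking along -z (the intrinsics and any distortion apply to the point x, -y, -z); pixel columns grow to the right and rows downward; lengths in m; the calibration is good to about 2 mm. A picture is of the moment at which its call begins: read the wrist's pose just before it. get_calibration takes no time and is no camera call; for the wrist camera it gives the pose at the moment of the call.
- job_done(): hands the job in, once; it reports no verdict.
The state is a dict: "t": time; "joint_pos": joint angles; "joint_vel": joint speeds; "joint_efforts": joint torques, N m; "tcp_pos": TCP position; "tool_rot": TCP orientation; "wrist_force": force on the tool from outside, world axes, zero at the start; "torque": the same for the moment, N m; "gripper_width": finger opening in m.
Only numpy, scipy, OpenCV 4.12 (cv2) and the standard library are available. Lean on these libraries where they do the work, as an engineer would, in place of code of your own. Each camera call takes 0.05 s, during which the arm holds its last target.

### The job

The grain analyser's reference tray has its pull eye tucked back under the overhanging ledge, where a hand cannot get at it. Take the hooked rod, reach under the ledge to catch the eye, and draw the tray fully out to its stop, without touching the tray with the gripper or arm. Then unhook the rod and set it down flat on the bench, clear of the tray, without dropping it, leaving the tray out and the glassware alone.

Things in the scene. Friction and masses are not known exactly. Their poses are not given: they have to be found in the camera images.
- analyser: Fixed bench-top analyser, 230 wide, 230 deep, 200 mm high: grey base, mid-grey ledge plate, off-white upper housing with a blue front. Origin on the bench in its centre plane; own -x points out of its front (the way the tray comes out), y along the front, z up. Base front at x = -30 mm, upper housing's front at about -50 mm. A black line on the ledge marks the centre plane y = 0, where the eye lies.
- ledge_edge (a point): Middle of the front lower edge of the grey ledge plate, 87 mm above the bench, 95 mm in front of the analyser's origin and 49 mm in front of the eye when the tray is shut. The plate is 18 mm thick and 230 mm wide; the space under it is open in front and at both sides. Axes are the analyser's.
- tray (a joint): How far the tray is out, along the analyser's -x, m: 0 shut, 0.12 fully out at its stop; it may start up to 0.01 open. It slides with about 2.5 N of friction, stays where it is left, and has no spring. The tray's front panel is 126 wide, 66 high, 14 to 80 mm above the bench, flush with the base front when shut; steel reference cells lie inside and the eye is on its front.
- eye (a point): Centre of the pull eye's hole. The eye is an upright U loop of 7 mm steel bar on the middle of the tray front, in the analyser's vertical centre plane, so its hole opens sideways, along the analyser's y. Clear hole 32 mm front to back, 35 mm high. The point is 44 mm above the bench, 16 mm in front of the tray front; the loop's front bar is centred 20 mm further forward (analyser's -x).
- hook_rod: Hooked rod, an L lying flat, about 0.2 kg: wooden handle 120 long, 24 wide, 28 mm high, then an 8 mm round rod with a prong at right angles. Origin under the handle's centre; x along the rod to the prong, y the way the prong points, z up. Rod and prong axes 14 mm above the underside; prong at x = 200, reaching to y = 39 mm. Used as it lies: the prong enters the eye sideways.
- rod_grip (a point): The place to grip the rod from above: in the wooden handle (24 mm wide across its y), half-way up (14 mm above the underside), at the balance point 15 mm ahead of the handle's centre. Axes are the rod's.
- rod_tip (a point): Point on the prong's axis, 22 mm to the side of the rod's axis and 200 mm ahead of the handle's centre, so 185 mm ahead of rod_grip; 14 mm above the underside. Axes are the rod's.
- beaker_a: Empty glass beaker, 70 mm across, 90 mm high; bystander, leave alone. Origin under its centre.
- beaker_b: A second empty glass beaker of the same size; bystander, leave alone. Origin under its centre.
- sample_jar: Closed amber glass jar, 60 mm across, 75 mm high; bystander, leave alone. Origin under its centre.

How it is judged:
On the way, in this order (a step that is already met when the one before it is completed fails the run):
1. the hooked rod is drawing the tray out: it pulls on the tray, which is more than 40 mm out (contact force between hook_rod and tray above 0.3 N and value of joint tray above 0.04 m), for 0.1 s.
2. the tray is out to its stop (value of joint tray above 0.108 m), for 0.1 s.
3. the unhooked rod is set down, still in the gripper when within about 15 mm of the bench (height (world z) of rod_grip below 0.03 m and horizontal distance between rod_tip and eye above 0.04 m and contact force between the fingers and hook_rod above 0.5 N), for 0.05 s.
At the end, for the whole second after the job is handed in: The tray is out by more than 108 of its 120 mm, and the hooked rod lies flat and at rest on the bench (handle and prong both down on it), not touching the tray, its prong more than 40 mm from the eye (value of joint tray above 0.108 m and height (world z) of rod_grip below 0.02 m and height (world z) of rod_tip below 0.03 m and contact force between hook_rod and tray below 0.05 N and horizontal distance between rod_tip and eye above 0.04 m and linear speed of hook_rod below 0.02 m/s).
It fails at once if the gripper or arm touches the tray (contact force between any of the fingers, the arm and tray above 0.5 N).
It fails at once if a beaker or the jar is moved by more than 20 mm (distance of any of beaker_a, beaker_b, sample_jar from where it was at the start of the episode above 0.02 m).
It also fails if it takes over 58 s, if anything falls off the work surface, if the arm or the gripper's body presses on something with over 40 N, if the wrist force passes 120 N, or if a joint passes its speed limit or range.

## Working session

There is one attempt and no reset: what is moved stays moved. The work goes in short steps, Python scripts to look and compute and a tool call to move; the robot and the scene stay as the last step left them, time stands still between calls to the robot, and variables do not carry over. Pictures are saved under pics/ and viewed, and the job is handed in when it is done.

Besides the shell and the picture viewer there is one more tool, called after "Request:" as name(argument=value, ...) on one line, values as JSON. jog_arm: Moves the arm, as the interface text tells. Its arguments: {"type":"object","properties":{"motion":{"type":"array","items":{"type":"number"}},"force":{"type":"number"}},"required":["motion"]}

```bash
ls; mkdir -p pics
python3 - <<'E'
from cell import *
import cv2
for n in ["scene","top","wrist"]:
    c=get_calibration(n); print(n,c)
    cv2.imwrite(f"pics/{n}0.png",get_image(n)[:,:,::-1])
print(read_state())
E
```

```text
pics
scene {'fovy': 52.02361768998387, 'cx': 286.8203872318674, 'cy': 209.70826838456102, 'T': array([[ 0.24828691, -0.55465357,  0.79417443,  1.40380147],
       [ 0.96846277,  0.15975311, -0.19120358, -0.16765445],
       [-0.02082008,  0.81660171,  0.57682594,  0.64658112],
       [ 0.        ,  0.        ,  0.        ,  1.        ]])}
top {'fovy': 51.09633516451061, 'cx': 273.7936897911653, 'cy': 210.05296134984326, 'T': array([[ 0.00766071,  0.99469618, -0.10257103,  0.55155178],
       [-0.99994089,  0.00841156,  0.00688967,  0.00547594],
       [ 0.00771591,  0.10251218,  0.99470182,  1.03735515],
       [ 0.        ,  0.        ,  0.        ,  1.        ]])}
wrist {'fovy': 64.72756744705487, 'cx': 285.21954412341273, 'cy': 206.53521550143458, 'T': array([[ 0.36170084,  0.89781584,  0.25119559,  0.3330752 ],
       [-0.93229264,  0.34881944,  0.09568406, -0.64792606],
       [-0.00171525, -0.26879681,  0.96319538,  0.38527464],
       [ 0.        ,  0.        ,  0.        ,  1.        ]])}
{'t': 0.15, 'joint_pos': array([ 1.12328718,  0.59995282, -0.00250285,  1.59993552,  0.00179083,
        0.94288807, -0.07983903]), 'joint_vel': array([-1.02721219e-03, -1.07719986e-03, -1.64440561e-04, -2.75458684e-03,
       -4.23253836e-05,  6.69039736e-04,  1.09031359e-03]), 'joint_efforts': array([ 2.19995774e-03, -7.65582418e+01,  1.49928197e+00, -2.52563274e+01,
       -5.22353849e-02,  1.49537186e-02,  9.32554258e-05]), 'tcp_pos': array([ 0.26255862, -0.67540138,  0.21795443]), 'tool_rot': array([-1.46144546,  1.56961423,  2.05093679]), 'wrist_force': array([ 0.55499259, -0.50536934, -0.24641537]), 'torque': array([-0.00137265, -0.00952178,  0.01561384]), 'gripper_width': 0.09300806414259952}
```

View pics/scene0.png

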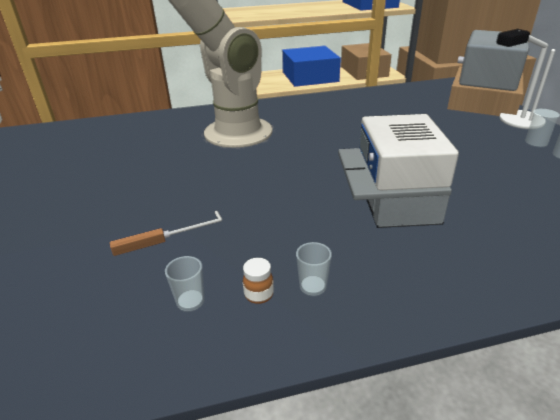

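View pics/top0.png

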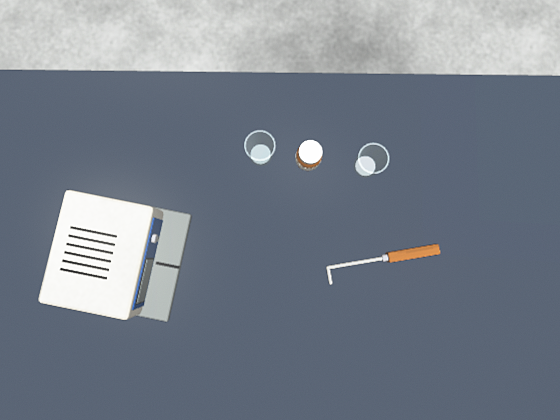

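View pics/wrist0.png

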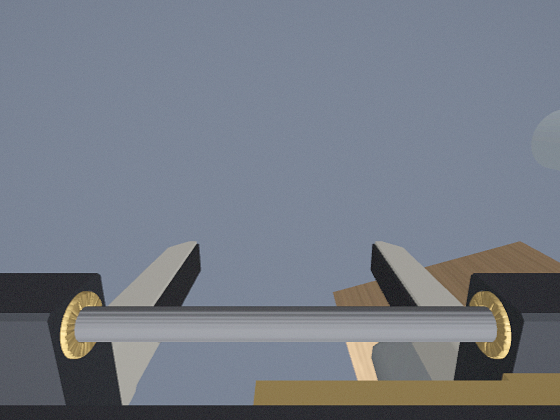

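```bash
cat > h.py <<'E'
import numpy as np, cv2
from cell import *
def ray(c,u,v):
    f=210/np.tan(np.radians(c['fovy']/2))
    d=np.array([(u-c['cx'])/f,-(v-c['cy'])/f,-1.])
    T=c['T']; return T[:3,3],T[:3,:3]@d
def onz(c,u,v,z):
    o,d=ray(c,u,v); return o+d*(z-o[2])/d[2]
def proj(c,p):
    f=210/np.tan(np.radians(c['fovy']/2))
    q=c['T'][:3,:3].T@(np.array(p)-c['T'][:3,3])
    return c['cx']+f*q[0]/-q[2], c['cy']-f*q[1]/-q[2]
E
python3 - <<'E'
from h import *
im=cv2.imread('pics/top0.png'); 
a=im[225:300,310:450]; b=im[180:330,30:200]
cv2.imwrite('pics/ta.png',cv2.resize(a,None,fx=5,fy=5,interpolation=cv2.INTER_CUBIC))
cv2.imwrite('pics/tb.png',cv2.resize(b,None,fx=4,fy=4,interpolation=cv2.INTER_CUBIC))
s=cv2.imread('pics/scene0.png')
cv2.imwrite('pics/sb.png',cv2.resize(s[100:230,320:460],None,fx=4.5,fy=4.5,interpolation=cv2.INTER_CUBIC))
c=get_calibration('top')
B,G,R=[im[:,:,i].astype(int) for i in range(3)]
m=((R-B>60)).astype('uint8'); m[:, :380]=0
M=cv2.moments(m,True); print(M['m00'],M['m10']/M['m00'],M['m01']/M['m00'])
cs,_=cv2.findContours(m,0,2); k=max(cs,key=cv2.contourArea); r=cv2.minAreaRect(k); bp=cv2.boxPoints(r); print(bp)
for p in bp: print(onz(c,*p,.028))
E
```

```text
548.0 413.58029197080293 252.6934306569343
[[387.40726 251.84218]
 [437.96506 243.04951]
 [439.79257 253.55779]
 [389.23477 262.35046]]
[ 0.56155503 -0.26264115  0.028     ]
[ 0.58257862 -0.37946654  0.028     ]
[ 0.5585673  -0.38292988  0.028     ]
[ 0.53766454 -0.2663757   0.028     ]
```

View pics/ta.png

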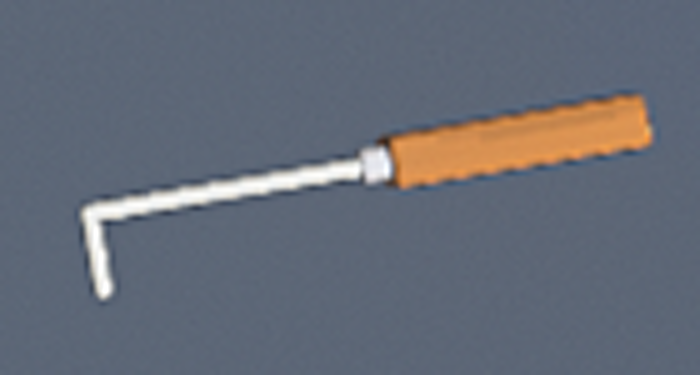

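View pics/tb.png

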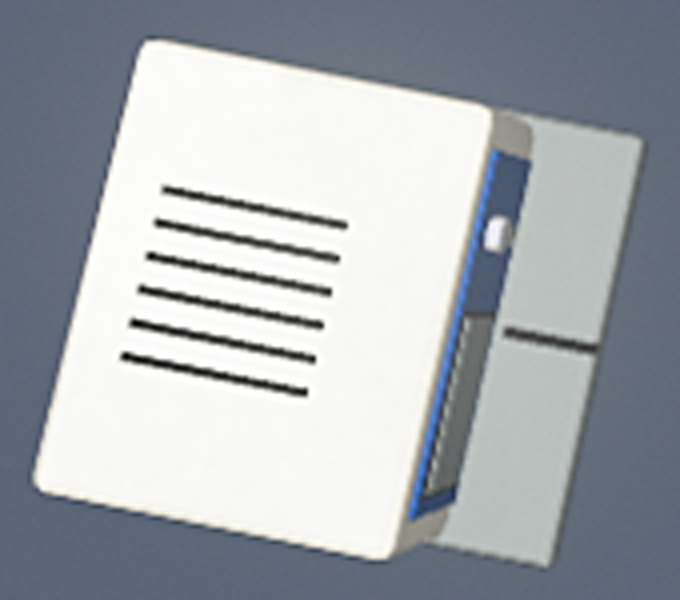

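View pics/sb.png

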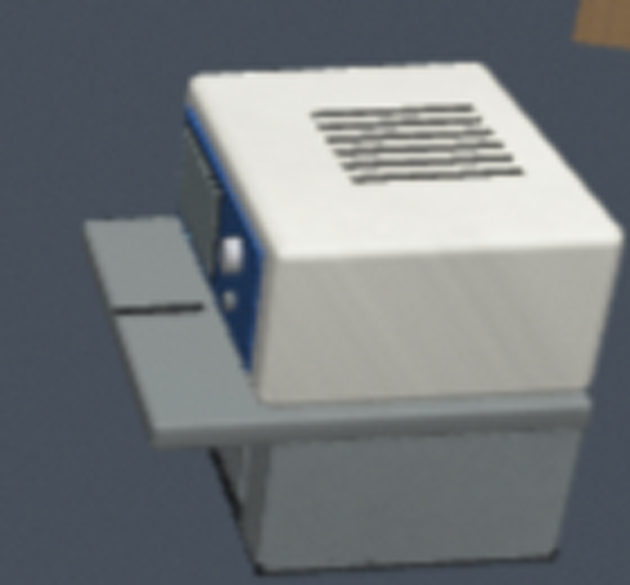

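Run:
```python
from h import *
c=get_calibration('top'); s=get_calibration('scene')
def tb(u,v): return (u+.5)/4-.5+30,(v+.5)/4-.5+180
P=[onz(c,*tb(*p),.105) for p in [(641,138),(547,566),(596,348),(506,330)]]
for p in P: print(p)
d=P[0]-P[1]; print('width',np.linalg.norm(d),'angle of front edge',np.degrees(np.arctan2(d[1],d[0])))
d=P[3]-P[2]; print('line dir (own +x)',np.degrees(np.arctan2(d[1],d[0])),np.linalg.norm(d))
def sb(u,v): return (u+.5)/4.5-.5+320,(v+.5)/4.5-.5+100
print('scene'); 
for p in [(158,433),(84,222),(117,312)]: print(onz(s,*sb(*p),.105))
# triangulated rear roof etc
def ta(u,v): return (u+.5)/5-.5+310,(v+.5)/5-.5+225
print('rod')
for p,z in [((92,212),.014),((104,293),.014),((377,164),.014)]: print(p,onz(c,*ta(*p),z))
# orange axis
h=[onz(c,387.4,251.84,.028),onz(c,437.96,243.05,.028),onz(c,439.79,253.56,.028),onz(c,389.23,262.35,.028)]
f=(h[0]+h[3])/2;b=(h[1]+h[2])/2;print('centre',(f+b)/2,'len',np.linalg.norm(f-b),np.degrees(np.arctan2(*(f-b)[1::-1])))
for q in [(259,146,.09),(373,158,.09),(310,152,.075)]: print('glass',onz(c,*q))
```

```text
[0.63747094 0.17756038 0.105     ]
[0.41405968 0.22019323 0.105     ]
[0.52645404 0.19815781 0.105     ]
[0.53549069 0.24568826 0.105     ]
width 0.22744263335670728 angle of front edge -10.803679809296371
line dir (own +x) 79.23521350997899 0.048381869123572126
scene
[0.64794885 0.17381772 0.105     ]
[0.42010544 0.21700332 0.105     ]
[0.52747553 0.19745814 0.105     ]
rod
(92, 212) [ 0.52571919 -0.12801114  0.014     ]
(104, 293) [ 0.4887213  -0.13336213  0.014     ]
(377, 164) [ 0.54880849 -0.26051996  0.014     ]
centre [ 0.56009125 -0.32284203  0.028     ] len 0.11856154382631405 100.18118111857471
glass [0.7906478  0.03255107 0.09      ]
glass [ 0.76613034 -0.21831616  0.09      ]
glass [ 0.78184819 -0.08107745  0.075     ]
```

```bash
cat >> h.py <<'E'
from scipy.spatial.transform import Rotation as Ro
def plan(tgt,yaw=None):
    "deltas to target TCP in current tool axes; yaw = wanted world angle (deg) of tool y mod 180"
    s=read_state(); R=Ro.from_euler('xyz',s['tool_rot']).as_matrix()
    d=R.T@(np.array(tgt)-s['tcp_pos'])*1000
    ya=np.degrees(np.arctan2(R[1,1],R[0,1]))
    print('t',round(s['t'],2),'tcp',s['tcp_pos'].round(4),'tool x',R[:,0].round(3),'y ang',ya.round(2),'F',s['wrist_force'].round(1),'w',s['gripper_width'].round(4),'q7',s['joint_pos'][6].round(2))
    print('delta mm in present tool axes',d.round(1))
    if yaw is not None:
        dy=(yaw-ya+90)%180-90; a=-np.radians(dy)  # tool x is down
        R2=R@Ro.from_euler('x',a).as_matrix()
        print('turn about tool x rad',a.round(4),'then delta',(R2.T@(np.array(tgt)-s['tcp_pos'])*1000).round(1))
E
python3 -c "
from h import *
plan([.5575,-.308,.12],10.1)"
```

```text
Traceback (most recent call last):
  File "h.py", line 19, in plan
    print('t',round(s['t'],2),'tcp',s['tcp_pos'].round(4),'tool x',R[:,0].round(3),'y ang',ya.round(2),'F',s['wrist_force'].round(1),'w',s['gripper_width'].round(4),'q7',s['joint_pos'][6].round(2))
                                                                                                                                         ^^^^^^^^^^^^^^^^^^^^^^^^
AttributeError: 'float' object has no attribute 'round'
```

```bash
sed -i "s/s\['gripper_width'\].round(4)/round(s['gripper_width'],4)/" h.py
python3 -c "
from h import *
plan([.5575,-.308,.12],10.1)"
```

```text
t 0.15 tcp [ 0.2626 -0.6754  0.218 ] tool x [-0.001  0.001 -1.   ] y ang -68.76 F [ 0.6 -0.5 -0.2] w 0.093 q7 -0.08
delta mm in present tool axes [  98.2 -235.4 -408. ]
turn about tool x rad -1.3763 then delta [  98.2  354.8 -309.9]
```

Request:
jog_arm(motion=[93,8,-20,-34,0,93,8,-20,-34,0,93,8,-20,-34,0,93,8,-20,-34,0,93,8,-20,-34,0], force=40)

```text
t: 0.57
tcp_pos: [0.3856, -0.5193, 0.1781]
tool_rot: [-1.526, 1.571, 1.986]
wrist_force: [1.0, -0.4, -0.1]
gripper_width: 0.0932
```

Request:
jog_arm(motion=[93,8,-20,-34,0,93,8,-20,-34,0,93,8,-20,-34,0,93,8,-20,-34,0,93,8,-20,-34,0])

```text
t: 0.98
tcp_pos: [0.5079, -0.3645, 0.1382]
tool_rot: [-0.558, 1.571, 2.955]
wrist_force: [0.8, 0.3, 0.3]
gripper_width: 0.0926
```

Request:
jog_arm(motion=[93,0,0,0,-0.124,93,0,0,0,-0.124,93,0,0,0,-0.124,93,0,0,0,-0.124,93,0,0,0,-0.124])

```text
t: 1.4
tcp_pos: [0.5072, -0.3659, 0.1384]
tool_rot: [-1.159, 1.57, 2.98]
wrist_force: [-0.2, -0.3, -0.6]
gripper_width: 0.0931
```

Request:
jog_arm(motion=[93,0,0,0,-0.124,93,0,0,0,-0.124,93,0,0,0,-0.124,93,0,0,0,-0.124,93,0,0,0,-0.124])

```text
t: 1.82
tcp_pos: [0.5069, -0.3661, 0.1384]
tool_rot: [-1.855, 1.57, 2.903]
wrist_force: [-0.7, -0.1, 0.8]
gripper_width: 0.0933
```

```bash
python3 -c "
from h import *
plan([.5575,-.308,.12],10.1)"
```

```text
t 1.82 tcp [ 0.5069 -0.3661  0.1384] tool x [-0.  0. -1.] y ang 2.64 F [-0.7 -0.1  0.8] w 0.0933 q7 0.28
delta mm in present tool axes [ 18.4  53.2 -55.7]
turn about tool x rad -0.1302 then delta [ 18.4  60.  -48.4]
```

Request:
jog_arm(motion=[93,0,0,0,-0.124,93,6,20,-16,0,93,6,20,-16,0,93,6,20,-16,0,93,0,0,0,0])

```text
t: 2.23
tcp_pos: [0.5619, -0.3036, 0.1197]
tool_rot: [2.525, 1.567, 1.123]
wrist_force: [-0.5, 0.2, -0.7]
gripper_width: 0.0927
```

```bash
python3 -c "
from h import *
plan([.5575,-.308,.12],10.1)
c=get_calibration('wrist')
im=get_image('wrist'); cv2.imwrite('pics/w1.png',im[:,:,::-1])
cv2.imwrite('pics/t1.png',get_image('top')[:,:,::-1])
for x in (-.06,0,.015,.06): 
  e=np.array([-.174,.985]); p=np.array([.56,-.323])+x*e; print(x,proj(c,[*p,.028]))
"
```

```text
t 2.23 tcp [ 0.5619 -0.3036  0.1197] tool x [ 0.002  0.003 -1.   ] y ang 9.72 F [-0.5  0.2 -0.7] w 0.0927 q7 0.25
delta mm in present tool axes [-0.3 -5.1  3.6]
turn about tool x rad -0.0066 then delta [-0.3 -5.1  3.6]
-0.06 (np.float64(278.4286177982104), np.float64(296.5003641518311))
0 (np.float64(277.60508243391234), np.float64(231.97509157286686))
0.015 (np.float64(277.3840415037015), np.float64(214.65619199516215))
0.06 (np.float64(276.6800587819355), np.float64(159.49805430965563))
```

View pics/w1.png

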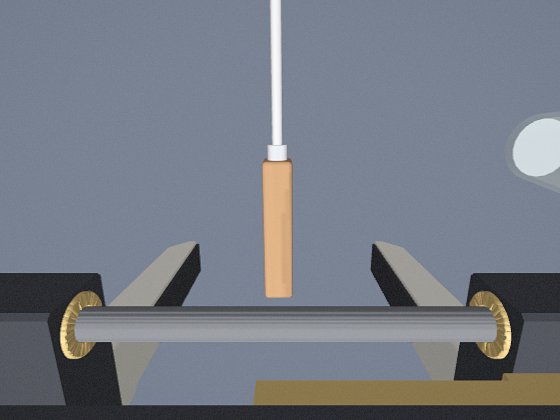

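View pics/t1.png

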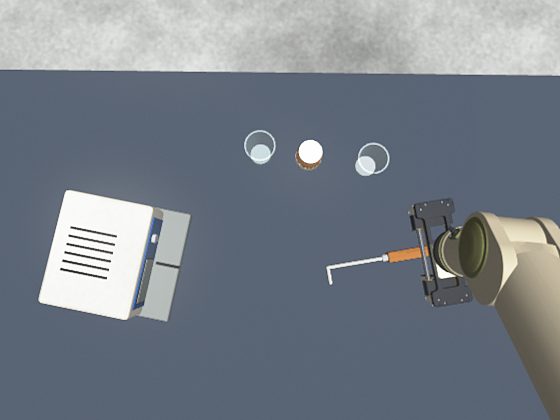

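```bash
python3 -c "
from h import *
c=get_calibration('wrist');s=read_state()
R=Ro.from_euler('xyz',s['tool_rot']).as_matrix()
for k in(-.0465,0,.0465): print(proj(c,s['tcp_pos']+R[:,1]*k))
print(c['T'][:3,3])"
```

```text
(np.float64(198.59753163985314), np.float64(256.50856672572365))
(np.float64(283.5174095392844), np.float64(256.43284083795425))
(np.float64(368.4250299468501), np.float64(256.35712588059926))
[ 0.54744484 -0.23371974  0.28760634]
```

Request:
jog_arm(motion=[93,0,-5,3.6,-0.007,93,38,0,0,0,93,38,0,0,0,93,20,0,0,0,93,12,0,0,0])

```text
t: 2.75
tcp_pos: [0.5515, -0.3147, 0.0101]
tool_rot: [-1.881, 1.567, 3.0]
wrist_force: [-0.1, -0.1, 1.1]
gripper_width: 0.0931
```

```bash
python3 -c "
from h import *
plan([.5575,-.308,.004],10.1)
"
```

```text
t 2.75 tcp [ 0.5515 -0.3147  0.0101] tool x [-0.004  0.001 -1.   ] y ang 9.69 F [-0.1 -0.1  1.1] w 0.0931 q7 0.19
delta mm in present tool axes [ 6.1  7.1 -5.6]
turn about tool x rad -0.0071 then delta [ 6.1  7.1 -5.6]
```

Request:
jog_arm(motion=[93,0,0,0,0,93,0,0,0,0,93,0,0,0,0])

```text
t: 3.0
tcp_pos: [0.5546, -0.3142, 0.014]
tool_rot: [0.847, 1.569, -0.553]
wrist_force: [0.2, 0.5, 0.2]
gripper_width: 0.0929
```

```bash
python3 -c "
from h import *
plan([.5575,-.308,.004],10.1)
"
```

```text
t 3.0 tcp [ 0.5546 -0.3142  0.014 ] tool x [ 0.002 -0.001 -1.   ] y ang 9.76 F [0.2 0.5 0.2] w 0.0929 q7 0.19
delta mm in present tool axes [10.   3.9 -5.7]
turn about tool x rad -0.0059 then delta [10.   3.9 -5.6]
```

Request:
jog_arm(motion=[93,0,4,-5.6,-0.006,93,5,0,0,0,93,5,0,0,0,93,0,0,0,0,93,0,0,0,0])

```text
t: 3.42
tcp_pos: [0.5569, -0.3071, 0.0024]
tool_rot: [-1.786, 1.57, 3.104]
wrist_force: [0.4, -0.2, -0.0]
gripper_width: 0.0928
```

```bash
python3 -c "
from h import *
plan([.5575,-.308,.004],10.1)
"
```

```text
t 3.42 tcp [ 0.5569 -0.3071  0.0024] tool x [-0.001  0.    -1.   ] y ang 10.15 F [ 0.4 -0.2 -0. ] w 0.0928 q7 0.18
delta mm in present tool axes [-1.6  0.4  1. ]
turn about tool x rad 0.0009 then delta [-1.6  0.4  1. ]
```

Good. Close.

Request:
jog_arm(motion=[15,-1,0,0,0,15,0,0,0,0,15,0,0,0,0,15,0,0,0,0,15,0,0,0,0], force=45)

```text
t: 3.83
tcp_pos: [0.5571, -0.3072, 0.0037]
tool_rot: [-0.366, 1.571, -1.76]
wrist_force: [-0.3, 0.0, -0.1]
gripper_width: 0.0641
```

Request:
jog_arm(motion=[15,0,0,0,0,15,0,0,0,0,15,0,0,0,0,15,0,0,0,0,15,0,0,0,0])

```text
t: 4.25
tcp_pos: [0.5571, -0.3071, 0.0036]
tool_rot: [-1.921, 1.571, 2.968]
wrist_force: [-0.4, -0.1, 0.3]
gripper_width: 0.0308
```

Request:
jog_arm(motion=[15,0,0,0,0,15,0,0,0,0,15,0,0,0,0,15,0,0,0,0,15,0,0,0,0])

```text
t: 4.67
tcp_pos: [0.557, -0.3072, 0.0036]
tool_rot: [-1.626, 1.571, -3.02]
wrist_force: [-0.8, -0.3, 0.3]
gripper_width: 0.0237
```

Request:
jog_arm(motion=[15,-10,0,0,0,15,-10,0,0,0,15,-10,0,0,0,15,0,0,0,0,15,0,0,0,0])

```text
t: 5.08
tcp_pos: [0.5577, -0.3075, 0.0348]
tool_rot: [0.939, 1.569, -0.455]
wrist_force: [-0.2, 0.0, -2.2]
gripper_width: 0.0242
```

```bash
python3 -c "
from h import *
plan([.545,0.0,.034],-10.8)
cv2.imwrite('pics/w2.png',get_image('wrist')[:,:,::-1])
cv2.imwrite('pics/s2.png',get_image('scene')[:,:,::-1])
"
```

```text
t 5.08 tcp [ 0.5577 -0.3075  0.0348] tool x [ 0.002 -0.001 -1.   ] y ang 10.13 F [-0.2  0.  -2.2] w 0.0242 q7 0.2
delta mm in present tool axes [   0.5   41.6 -305. ]
turn about tool x rad 0.3652 then delta [   0.5  -70.1 -299.7]
```

View pics/w2.png

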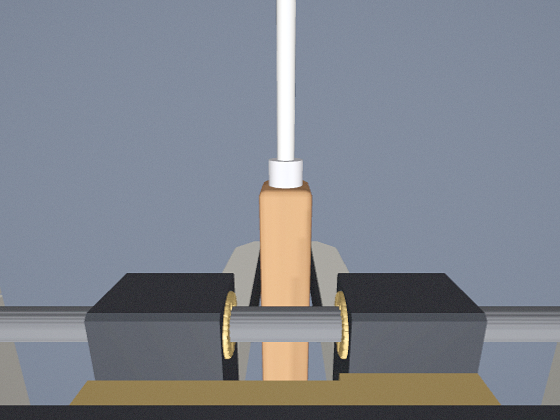

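View pics/s2.png

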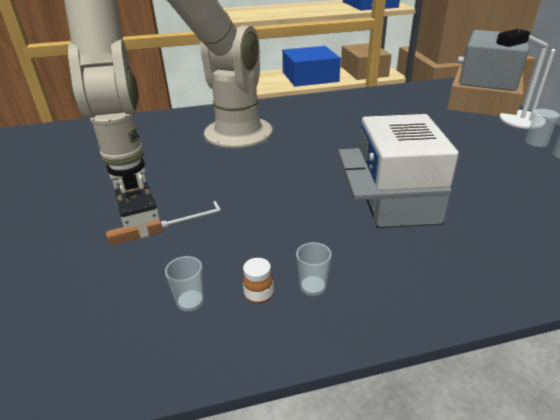

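Request:
jog_arm(motion=[15,0,0,0,0.09,15,0,0,0,0.09,15,0,0,0,0.09,15,0,0,0,0.095,15,0,0,0,0])

```text
t: 5.6
tcp_pos: [0.557, -0.3068, 0.0332]
tool_rot: [-1.624, 1.57, 2.896]
wrist_force: [-0.9, 0.2, -2.5]
gripper_width: 0.0239
```

```bash
python3 -c "
from h import *
plan([.5408,-0.0602,.034],-10.8)
"
```

```text
t 5.6 tcp [ 0.557  -0.3068  0.0332] tool x [-0.001  0.    -1.   ] y ang -10.99 F [-0.9  0.2 -2.5] w 0.0239 q7 -0.06
delta mm in present tool axes [  -0.8  -62.9 -239. ]
turn about tool x rad -0.0033 then delta [  -0.8  -62.1 -239.2]
```

Request:
jog_arm(motion=[15,0,-7,-26,0,15,0,-7,-26,0,15,0,-7,-26,0,15,0,-7,-26,0,15,0,-7,-26,0])

```text
t: 6.02
tcp_pos: [0.5466, -0.1717, 0.0333]
tool_rot: [-1.776, 1.57, 2.752]
wrist_force: [1.1, -0.2, -1.9]
gripper_width: 0.0237
```

Request:
jog_arm(motion=[15,0,-7,-26,0,15,0,-7,-26,0,15,0,-7,-26,0,15,0,-7,-26,0,15,0,0,0,0])

```text
t: 6.43
tcp_pos: [0.5388, -0.059, 0.0334]
tool_rot: [-2.865, 1.568, 1.67]
wrist_force: [-1.0, 0.3, -1.8]
gripper_width: 0.0236
```

Request:
jog_arm(motion=[15,0,0,0,0,15,0,0,0,0,15,0,0,0,0])

```text
t: 6.68
tcp_pos: [0.5389, -0.0668, 0.0335]
tool_rot: [-0.123, 1.57, -1.882]
wrist_force: [-0.4, -0.1, -2.0]
gripper_width: 0.0239
```

```bash
python3 -c "
from h import *
plan([.5408,-0.0602,.034],-10.8)
plan([.5614,0.0479,.034],-10.8)
cw=get_calibration('wrist');
w=get_image('wrist');cv2.imwrite('pics/w3.png',w[:,:,::-1])
t=get_image('top')
s=get_image('scene')
cv2.imwrite('pics/s3.png',s[:,:,::-1])
cv2.imwrite('pics/t3.png',cv2.resize(t[180:330,30:300,::-1],None,fx=2.9,fy=2.9,interpolation=cv2.INTER_CUBIC))
L=np.array([.527,.198]);e=np.array([.1874,.9823])
print('ledge top/low edge in wrist',proj(cw,[*L,.105]),proj(cw,[*L,.087]),'eye',proj(cw,[*(L+.049*e),.044]))
"
```

```text
t 6.68 tcp [ 0.5389 -0.0668  0.0335] tool x [-0.    -0.001 -1.   ] y ang -10.79 F [-0.4 -0.1 -2. ] w 0.0239 q7 -0.41
delta mm in present tool axes [-0.5  0.6 -6.9]
turn about tool x rad 0.0001 then delta [-0.5  0.6 -6.9]
t 6.68 tcp [ 0.5389 -0.0668  0.0335] tool x [-0.    -0.001 -1.   ] y ang -10.79 F [-0.4 -0.1 -2. ] w 0.0239 q7 -0.41
delta mm in present tool axes [  -0.6    0.6 -116.9]
turn about tool x rad 0.0001 then delta [  -0.6    0.6 -116.9]
ledge top/low edge in wrist (np.float64(-191.64396428478165), np.float64(-1338.515281612751)) (np.float64(-55.11173089270841), np.float64(-922.6278002629076)) eye (np.float64(52.94775365172333), np.float64(-783.0629248169042))
```

View pics/w3.png

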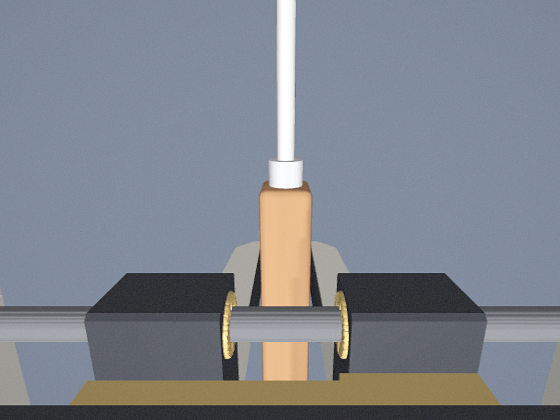

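View pics/t3.png

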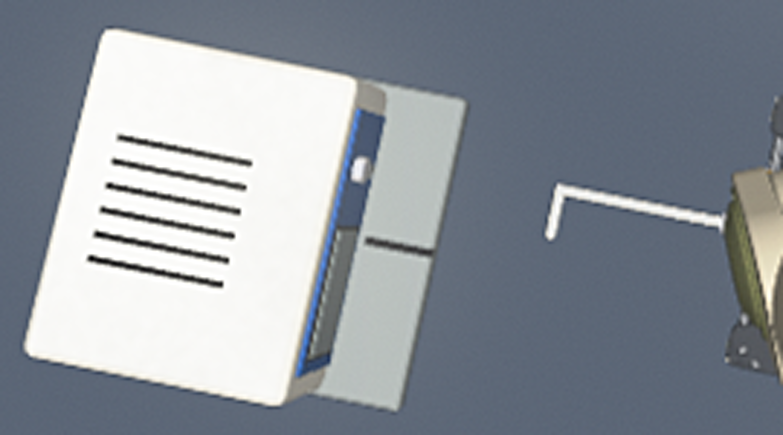

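View pics/s3.png

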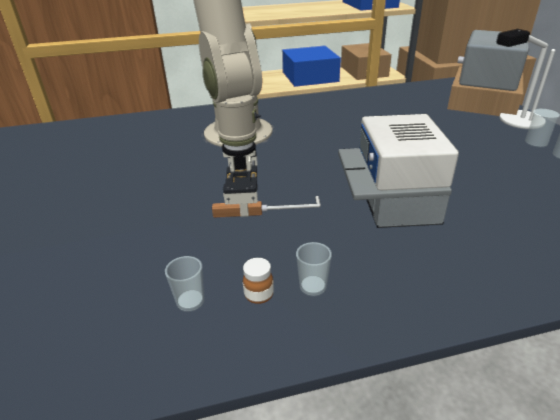

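```bash
python3 -c "
from h import *
c=get_calibration('top')
L=np.array([.527,.198]);e=np.array([.1874,.9823]);n=np.array([.9823,-.1874])
t=read_state()['tcp_pos'][:2]
for u,v in [(561,189),(549,238),(718,222)]:
  p=onz(c,(u+.5)/2.9-.5+30,(v+.5)/2.9-.5+180,.045)[:2]
  print(p,'rel ledge e,n',(p-L)@e,(p-L)@n,'rel tcp',(p-t)@e,(p-t)@n)
"
```

```text
[0.57420579 0.11203728] rel ledge e,n -0.07559481546459812 0.062479659190489575 rel tcp 0.1822057732596927 0.001144303674201222
[0.53637156 0.12056877] rel ledge e,n -0.07430446983090551 0.0237162923570131 rel tcp 0.1834961188933853 -0.03761906315927526
[ 0.54966929 -0.00998085] rel ledge e,n -0.20005136273276883 0.061243650213180484 rel tcp 0.05774922599152202 -9.170530310787482e-05
```

Request:
jog_arm(motion=[15,0,0,-18,0,15,0,0,-18,0,15,0,0,-18,0,15,0,0,-18,0,15,0,0,-16,0])

```text
t: 7.25
tcp_pos: [0.5557, 0.0213, 0.0336]
tool_rot: [2.641, 1.571, 0.882]
wrist_force: [0.5, -0.5, -2.7]
gripper_width: 0.0238
```

Request:
jog_arm(motion=[15,0,0,-12,0,15,0,0,-9,0,15,0,0,-5,0,15,0,0,0,0,15,0,0,0,0])

```text
t: 7.67
tcp_pos: [0.5601, 0.0458, 0.0336]
tool_rot: [-0.36, 1.57, -2.119]
wrist_force: [0.7, 0.3, -2.7]
gripper_width: 0.0237
```

```bash
python3 -c "
from h import *
plan([.5614,0.0479,.034],-10.8)
t=get_image('top')
s=get_image('scene')
cv2.imwrite('pics/s4.png',cv2.resize(s[100:250,230:460,::-1],None,fx=3.4,fy=3.4,interpolation=cv2.INTER_CUBIC))
cv2.imwrite('pics/t4.png',cv2.resize(t[180:330,30:300,::-1],None,fx=2.9,fy=2.9,interpolation=cv2.INTER_CUBIC))
"
```

```text
t 7.67 tcp [0.5601 0.0458 0.0336] tool x [-0.    -0.001 -1.   ] y ang -10.79 F [ 0.7  0.3 -2.7] w 0.0237 q7 -0.56
delta mm in present tool axes [-0.4  0.9 -2.3]
turn about tool x rad 0.0002 then delta [-0.4  0.9 -2.3]
```

View pics/s4.png

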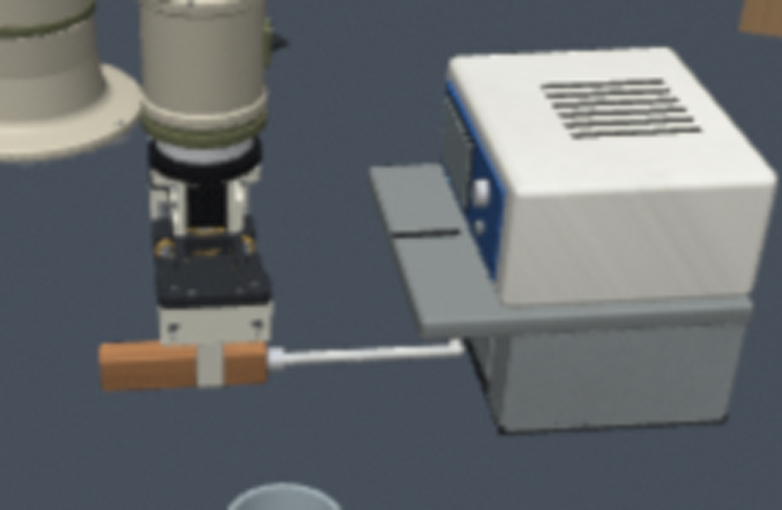

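View pics/t4.png

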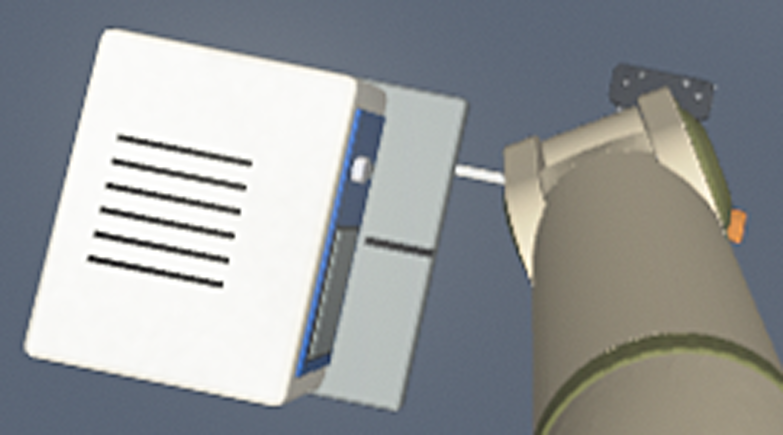

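Request:
jog_arm(motion=[15,0,0,-3,0,15,0,-8,0,0,15,0,-8,0,0,15,0,-8,0,0,15,0,-7,0,0])

```text
t: 8.18
tcp_pos: [0.5288, 0.0553, 0.0336]
tool_rot: [-1.177, 1.57, -2.936]
wrist_force: [0.2, -0.3, -1.8]
gripper_width: 0.0238
```

Request:
jog_arm(motion=[15,0,-5,0,0,15,0,-3,0,0,15,0,0,0,0,15,0,0,0,0])

```text
t: 8.52
tcp_pos: [0.5227, 0.0569, 0.0337]
tool_rot: [1.773, 1.57, 0.015]
wrist_force: [0.7, 0.2, -1.5]
gripper_width: 0.0233
```

```bash
python3 -c "
from h import *
plan([.5221,0.0554,.034],-10.8)
"
```

```text
t 8.52 tcp [0.5227 0.0569 0.0337] tool x [ 0.  0. -1.] y ang -10.76 F [ 0.7  0.2 -1.5] w 0.0233 q7 -0.59
delta mm in present tool axes [-0.3 -0.3  1.5]
turn about tool x rad 0.0008 then delta [-0.3 -0.3  1.5]
```

Request:
jog_arm(motion=[15,0,0,7,0,15,0,0,7,0,15,0,0,7,0,15,0,0,7,0,15,0,0,7,0])

```text
t: 8.93
tcp_pos: [0.5159, 0.0216, 0.0336]
tool_rot: [2.575, 1.57, 0.816]
wrist_force: [-0.0, 3.6, -1.5]
gripper_width: 0.0238
```

```bash
python3 -c "
from h import *
plan([.5221,0.0554,.034],-10.8)
s=get_image('scene')
cv2.imwrite('pics/s5.png',cv2.resize(s[100:250,230:460,::-1],None,fx=3.4,fy=3.4,interpolation=cv2.INTER_CUBIC))
"
```

```text
t 8.93 tcp [0.5159 0.0216 0.0336] tool x [ 0.  0. -1.] y ang -10.79 F [-0.   3.6 -1.5] w 0.0238 q7 -0.55
delta mm in present tool axes [ -0.4  -0.3 -34.4]
turn about tool x rad 0.0002 then delta [ -0.4  -0.3 -34.4]
```

View pics/s5.png

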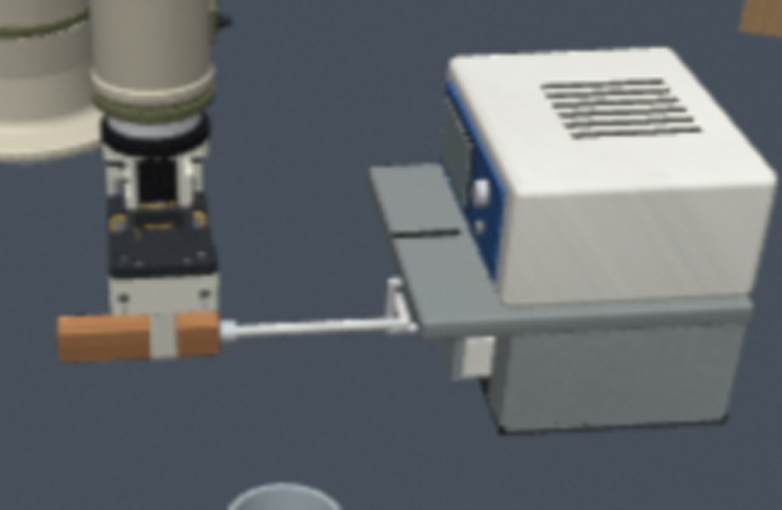

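Request:
jog_arm(motion=[15,0,0,8,0,15,0,0,8,0,15,0,0,8,0,15,0,0,8,0,15,0,0,8,0])

```text
t: 9.4
tcp_pos: [0.5082, -0.0178, 0.0336]
tool_rot: [-0.922, 1.571, -2.681]
wrist_force: [0.7, 3.2, -1.0]
gripper_width: 0.0236
```

Request:
jog_arm(motion=[15,0,0,8,0,15,0,0,8,0,15,0,0,7,0,15,0,0,6,0,15,0,0,5,0])

```text
t: 9.82
tcp_pos: [0.5018, -0.0512, 0.0336]
tool_rot: [-0.944, 1.57, -2.703]
wrist_force: [-1.0, 2.7, -0.8]
gripper_width: 0.0238
```

Request:
jog_arm(motion=[15,0,0,4,0,15,0,0,4,0,15,0,0,4,0,15,0,0,3,0])

```text
t: 10.15
tcp_pos: [0.4992, -0.0655, 0.0335]
tool_rot: [-0.922, 1.571, -2.681]
wrist_force: [0.4, 2.3, -1.3]
gripper_width: 0.0238
```

```bash
python3 -c "
from h import *
plan([.5221,0.0554,.034],-10.8)
s=get_image('scene')
cv2.imwrite('pics/s6.png',cv2.resize(s[100:250,230:460,::-1],None,fx=3.4,fy=3.4,interpolation=cv2.INTER_CUBIC))
t=get_image('top')
cv2.imwrite('pics/t6.png',cv2.resize(t[180:330,30:300,::-1],None,fx=2.9,fy=2.9,interpolation=cv2.INTER_CUBIC))
"
```

```text
t 10.15 tcp [ 0.4992 -0.0655  0.0335] tool x [-0. -0. -1.] y ang -10.77 F [ 0.4  2.3 -1.3] w 0.0238 q7 -0.43
delta mm in present tool axes [-5.00e-01 -1.00e-01 -1.23e+02]
turn about tool x rad 0.0005 then delta [  -0.5   -0.2 -123. ]
```

View pics/s6.png

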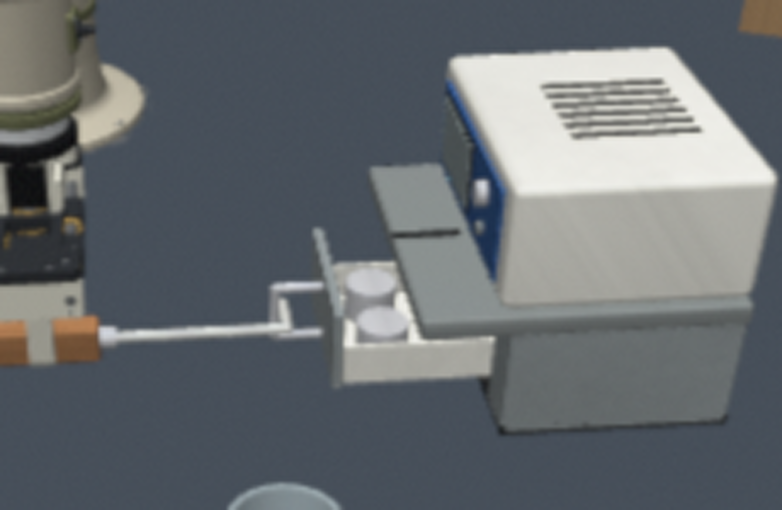

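View pics/t6.png

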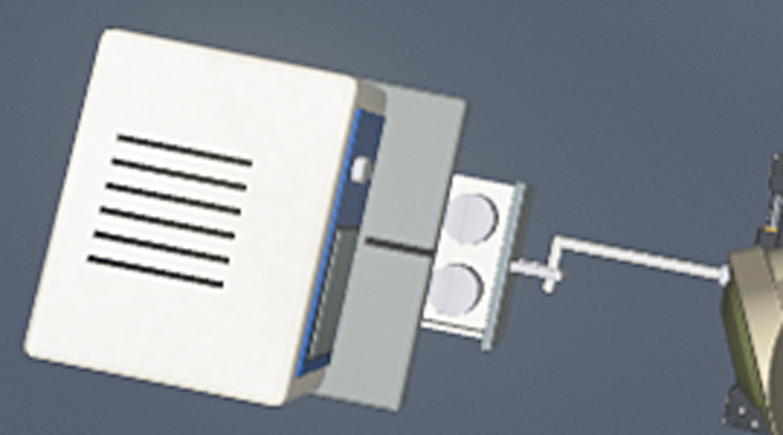

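Hooked well; the tray is about 110 mm out. Continue gently to the stop.

Request:
jog_arm(motion=[15,0,0,3,0,15,0,0,3,0,15,0,0,3,0])

```text
t: 10.5
tcp_pos: [0.4988, -0.0705, 0.0336]
tool_rot: [2.779, 1.566, 1.024]
wrist_force: [2.6, 26.0, -3.8]
gripper_width: 0.0237
```

Request:
jog_arm(motion=[15,0,0,3,0,15,0,0,2,0,15,0,0,2,0])

```text
t: 10.75
tcp_pos: [0.499, -0.0717, 0.0335]
tool_rot: [2.813, 1.56, 1.063]
wrist_force: [2.7, 39.4, -5.4]
gripper_width: 0.0236
```

```bash
python3 -c "
from h import *
plan([.5221,0.0554,.034],-10.8)
"
```

```text
t 10.75 tcp [ 0.499  -0.0717  0.0335] tool x [ 0.005  0.009 -1.   ] y ang -10.22 F [ 2.7 39.4 -5.4] w 0.0236 q7 -0.41
delta mm in present tool axes [   0.8    0.2 -129.2]
turn about tool x rad 0.0101 then delta [   0.8   -1.2 -129.2]
```

Request:
jog_arm(motion=[15,0,0,-5,0,15,0,0,-5,0,15,0,0,-4,0,15,0,0,-3,0,15,0,0,0,0])

```text
t: 11.17
tcp_pos: [0.4995, -0.0642, 0.0336]
tool_rot: [-0.096, 1.57, -1.855]
wrist_force: [-0.5, -0.2, -1.7]
gripper_width: 0.0238
```

```bash
python3 -c "
from h import *
plan([.499,-0.0705,.034],-10.8)
t=get_image('top')
cv2.imwrite('pics/t7.png',cv2.resize(t[180:330,30:300,::-1],None,fx=2.9,fy=2.9,interpolation=cv2.INTER_CUBIC))
s=get_image('scene')
cv2.imwrite('pics/s7.png',cv2.resize(s[100:250,230:460,::-1],None,fx=3.4,fy=3.4,interpolation=cv2.INTER_CUBIC))
"
```

```text
t 11.17 tcp [ 0.4995 -0.0642  0.0336] tool x [-0. -0. -1.] y ang -10.77 F [-0.5 -0.2 -1.7] w 0.0238 q7 -0.43
delta mm in present tool axes [-0.4  0.7  6.3]
turn about tool x rad 0.0005 then delta [-0.4  0.7  6.3]
```

View pics/t7.png

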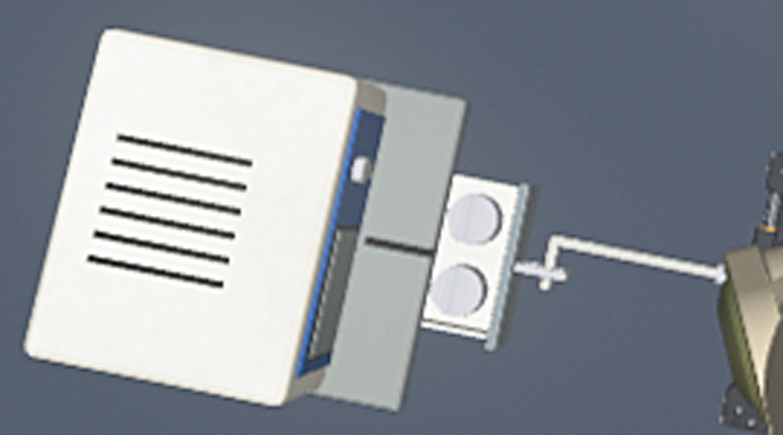

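View pics/s7.png

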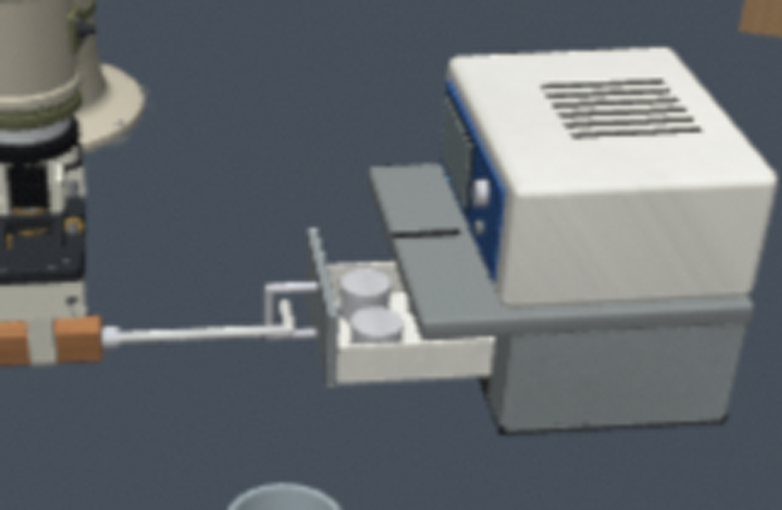

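Request:
jog_arm(motion=[15,0,6,0,0,15,0,10,0,0,15,0,12,0,0,15,0,12,0,0,15,0,10,0,0])

```text
t: 11.68
tcp_pos: [0.5506, -0.0742, 0.0337]
tool_rot: [1.629, 1.57, -0.131]
wrist_force: [-0.1, 0.7, -2.0]
gripper_width: 0.0237
```

Request:
jog_arm(motion=[15,0,5,10,0,15,0,0,20,0,15,0,0,20,0,15,0,0,20,0,15,0,0,10,0])

```text
t: 12.1
tcp_pos: [0.5375, -0.1567, 0.0334]
tool_rot: [-0.472, 1.569, -2.234]
wrist_force: [0.0, 0.1, -1.6]
gripper_width: 0.0239
```

Request:
jog_arm(motion=[15,0,0,0,0,15,0,0,0,0,15,0,0,0,0])

```text
t: 12.35
tcp_pos: [0.5389, -0.1519, 0.0336]
tool_rot: [2.977, 1.57, 1.22]
wrist_force: [0.1, 0.5, -2.8]
gripper_width: 0.0236
```

```bash
python3 -c "
from h import *
plan([.499,-0.0705,.0045],-10.8)
t=get_image('top')
cv2.imwrite('pics/t8.png',t[:,:,::-1])
"
```

```text
t 12.35 tcp [ 0.5389 -0.1519  0.0336] tool x [ 0.     0.001 -1.   ] y ang -10.72 F [ 0.1  0.5 -2.8] w 0.0236 q7 -0.29
delta mm in present tool axes [ 29.2 -54.4 -72.5]
turn about tool x rad 0.0014 then delta [ 29.2 -54.5 -72.4]
```

View pics/t8.png

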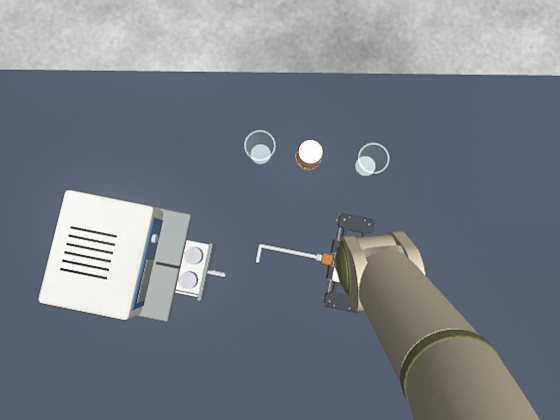

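Request:
jog_arm(motion=[15,8,0,0,0,15,8,0,0,0,15,7,0,0,0,15,4,0,0,0,15,2,0,0,0])

```text
t: 12.82
tcp_pos: [0.5381, -0.1525, 0.0035]
tool_rot: [-1.512, 1.569, 3.013]
wrist_force: [-6.9, 3.9, 35.1]
gripper_width: 0.0236
```

Request:
jog_arm(motion=[15,1,0,0,0,15,0,0,0,0,15,0,0,0,0,15,0,0,0,0])

```text
t: 13.15
tcp_pos: [0.5383, -0.1525, 0.0036]
tool_rot: [-1.754, 1.57, 2.771]
wrist_force: [-1.9, 2.5, 2.8]
gripper_width: 0.0239
```

```bash
python3 -c "
from h import *
plan([.5389,-0.1519,.0036],-10.8)
s=get_image('scene')
cv2.imwrite('pics/s9.png',cv2.resize(s[100:280,160:400,::-1],None,fx=3.3,fy=3.3,interpolation=cv2.INTER_CUBIC))
"
```

```text
t 13.15 tcp [ 0.5383 -0.1525  0.0036] tool x [-0.001  0.    -1.   ] y ang -10.74 F [-1.9  2.5  2.8] w 0.0239 q7 -0.3
delta mm in present tool axes [ 0.   0.5 -0.7]
turn about tool x rad 0.001 then delta [ 0.   0.5 -0.7]
```

View pics/s9.png

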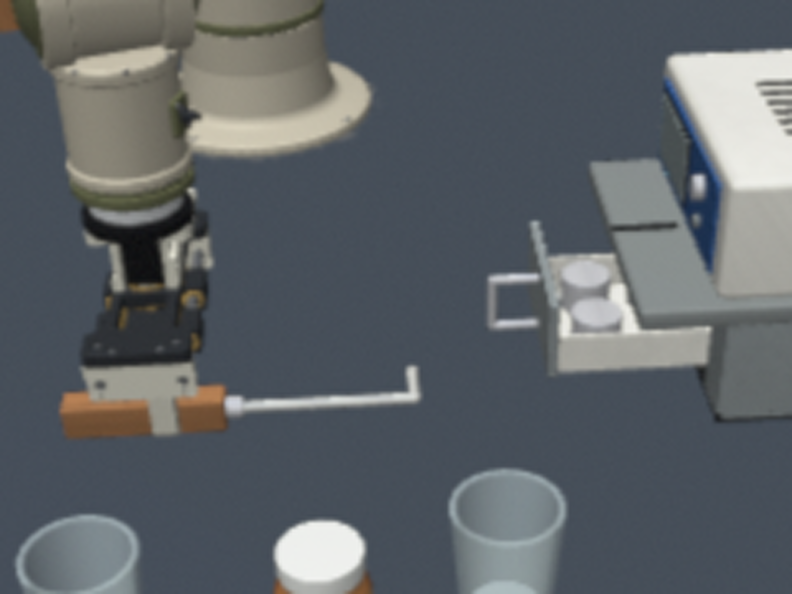

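Resting on the bench (TCP height matches the pick-up height, with bench contact force). Release and lift.

Request:
jog_arm(motion=[50,0,0,0,0,50,0,0,0,0,50,0,0,0,0,50,0,0,0,0,50,0,0,0,0])

```text
t: 13.62
tcp_pos: [0.5387, -0.1531, 0.0036]
tool_rot: [1.2, 1.571, -0.559]
wrist_force: [0.1, -0.3, 0.3]
gripper_width: 0.049
```

Request:
jog_arm(motion=[50,-5,0,0,0,50,-15,0,0,0,50,-25,0,0,0,50,-30,0,0,0,50,-30,0,0,0])

```text
t: 14.03
tcp_pos: [0.5381, -0.1528, 0.1097]
tool_rot: [-1.58, 1.57, 2.945]
wrist_force: [0.2, -0.6, -0.2]
gripper_width: 0.05
```

Request:
jog_arm(motion=[50,-20,0,0,0,50,0,0,0,0,50,0,0,0,0,50,0,0,0,0])

```text
t: 14.37
tcp_pos: [0.5382, -0.153, 0.1283]
tool_rot: [-1.254, 1.57, -3.013]
wrist_force: [-0.3, -0.8, 0.3]
gripper_width: 0.0499
```

```bash
python3 -c "
from h import *
plan([.5389,-0.1519,.0036],-10.8)
s=get_image('scene')
cv2.imwrite('pics/s10.png',s[:,:,::-1])
t=get_image('top')
cv2.imwrite('pics/t10.png',cv2.resize(t[180:330,30:300,::-1],None,fx=2.9,fy=2.9,interpolation=cv2.INTER_CUBIC))
"
```

```text
t 14.37 tcp [ 0.5382 -0.153   0.1283] tool x [-0. -0. -1.] y ang -10.78 F [-0.3 -0.8  0.3] w 0.0499 q7 -0.24
delta mm in present tool axes [124.7   0.6  -1.3]
turn about tool x rad 0.0004 then delta [124.7   0.6  -1.3]
```

View pics/s10.png

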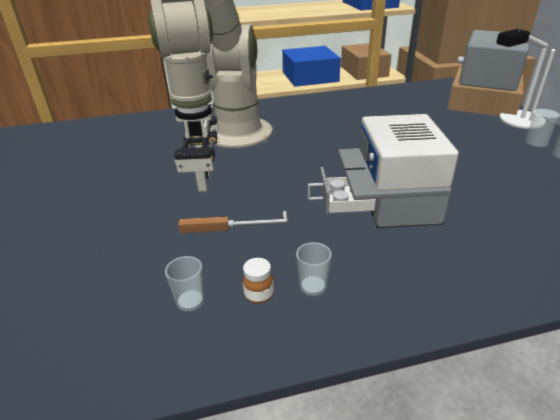

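View pics/t10.png

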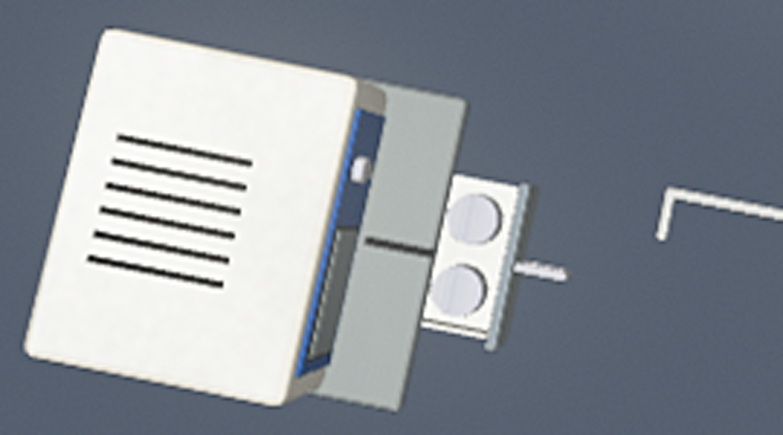

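```bash
python3 -c "
from cell import job_done; print(job_done())"
```

```text
the job is handed in; nothing more can be done
None
```

I hooked the rod through the eye under the ledge and drew the tray out to its stop. I then unhooked the rod sideways, set it down on the open bench still in the gripper, released it and handed the job in at about 14.5 s. No verdict was reported.

**Tray:** the wrist force was about 3 N while the tray slid and rose to 39 N at the end, which I took as the stop. The last top view shows the tray and eye where they were at the stop. I did not measure the tray's travel in mm separately.

**Rod:** the tool height at release was 3.6 mm, the same as at pick-up, with bench contact force just before, so I take the rod to be flat. In the last views it lies at rest with its prong well over 40 mm from the eye.

**Surroundings:** in the views I viewed, the gripper and arm stayed well clear of the tray. The beakers and jar appear where they started.

No checks failed. Some moves overshot or stopped a few mm off, and I corrected those that mattered before gripping and hooking.

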